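Open the food-waste caddy by its hidden release

ROBOT

A 6-joint arm with a two-finger parallel gripper is mounted at the origin on a cart in front of the work surface, level with it; the furniture and walls round the work are solid. World frame = base frame: x ahead of the robot, y to its left, z up, the work surface at z = 0. Lengths are in m, angles in rad, forces in N, time in s.
With the tool pointing down it reaches from about 0.225 to 0.875 m from the base axis. Payload 3.4 kg.
Tool frame: the origin (TCP) lies at the very end of the fingers, on their centre line; the grasp point (between the pads) lies 19 mm behind it (manip.pinch_z is the distance from the TCP to the grasp point, in m); z points along the fingers, y is the line along which they close (so a half turn about z gives the same grasp; the last joint's range is limited). The gripper opens to 85 mm and grips with 20 to 120 N. Pads are 22 mm wide; open, the fingers measure 114 mm over their backs; the gripper's body (76 mm by 85 mm) begins 54 mm behind the grasp point. The pads swing forward as they close: fully open they stand 13 mm farther back than shut.
Start: joints at [-1.38, 0.276, 1.505, -0, 1.361, -0.121], TCP at [0.176, -0.547, 0.231] pointing down, gripper open.
Joint ranges: [-2.89, 2.89], [-0.75, 2.08], [0.22, 2.7], [-1.18, 4.32], [0.11, 2.71], [-2.7, 2.7]. Speed limits (rad/s): [2.57, 2.57, 3.14, 3.14, 3.14, 3.14].

INTERFACE

Orientations are given as a unit quaternion [w, x, y, z].
In Python, from rig import manip gives the robot as it stands. The module is installed in compiled form; this text tells all that it offers.
- The arm moves only by the shell command python3 -m jog 'ROWS' [FORCE]. ROWS is JSON, a list of rows, each an object of numbers: "dx", "dy", "dz": the shift along the tool's x, y, z each as a share of 25 cm, from -1 to 1; "ax", "ay", "az": the turn, a rotation vector about the tool's x, y, z each as a share of 90 degrees, from -1 to 1; "grip": the opening, from -1 (shut) to 1 (fully open), so that 0 is half open. A call has 1 to 5 rows; each row is the pose to reach, as a shift and turn from the pose commanded when the call began, along the tool's axes at that moment; what a row does not reach only later rows make up. A row lasts 1/12 s, in which the tool goes at most 41.7 mm and 7.16 degrees, less where a joint would pass 70% of its speed; a pose out of reach is approached as far as the arm can. A call with a number of a shift or a turn outside -1 to 1 is refused whole. A call with a gripper value outside its range is refused whole. The fingers move at their own pace and stop on an object; FORCE is the grip in N (left out, the last holds). Time passes only in rows, so rows that repeat a pose let the fingers close. It gives the time, the measured TCP pose, the force, the opening and the grip force at its end, in the units of the state.
- manip.get_state(): the state, without advancing time (a new reading comes with each control period).
- manip.get_image(name): name is "scene" or "top" or "wrist"; returns a dict with "img" (400x640x3 uint8, red, green, blue), "mtx" (3x3 intrinsics, pixels), "k1" (the pictures are not rectified: a ray, as slopes to the right and down, at radius r is drawn at 1 + k1 r^2 times it, then the intrinsics apply), "world_to_cam" (4x4, takes a point from world to camera coordinates); the wrist camera has in their place "T_tool_cam" (4x4, takes a point from camera to tool coordinates, whose origin is the TCP and whose axes are the flange's). Camera axes: x right, y down, z forward; pixel columns grow to the right and rows downward; lengths in m; the calibration is good to about 2 mm. A picture is of the moment at which its call begins: read the wrist's pose just before it. There is no depth.
- manip.sign_off(): hands the job in; it is judged then, once.
The state is a dict: "clock": time; "qpos": joint angles; "qd": joint speeds; "effort": joint torques, N m; "position": TCP position; "ee_rot": TCP orientation; "contact_force": force on the tool from outside, world axes, zero at the start; "moment": the same for the moment, N m; "width": finger opening in m; "gripper_force": force on a finger pad.
Only numpy, scipy, OpenCV 4.12 (cv2) and the standard library are available. Lean on these libraries where they do the work, as an engineer would, in place of code of your own. Each camera call takes 0.05 s, during which the arm holds its last target. There are 200 camera calls.

TASK

Open the food-waste caddy on the bar so that plates can be scraped into it: with a closed fingertip feel along the flat front part of its lid for the flush release plate, press the plate fully in so that the flap springs up, then push the flap right back, past upright, until it stays open by itself. Nothing is to be gripped: leave the caddy standing where it is, upright and not lifted, and leave the other things on the bar where they stand.

Things in the scene. Friction and masses are not known exactly. Their poses are not given: they have to be found in the camera images.
- caddy: Food-waste caddy: a loose round white enamelled drum 212 mm across, about 2.4 kg in all, with a flat round grey plastic lid 224 mm across whose top is 165 mm above the bar. Origin under the drum's middle, z up. The lid was put on at any angle, so this pose does not tell which way the lid faces.
- lid_centre (a point): Centre of the lid's flat top face, z up (turns with the drum, not the lid). The release plate lies 70 mm from here (to its middle), in some direction within 60 degrees either side of world -x (toward the robot). The rest of the top is rigid and level. The flap's free edge is 47 mm from here on the plate's side, its hinge line 67 mm from here on the opposite side.
- release (a joint): Travel of the release plate, m: 0 at rest, 0.006 fully in; unlatches at about 0.004. The plate is 62 mm long (along the lid's edge) by 36 mm (toward the centre), of the lid's own material, its face 1.5 mm below the lid's; a closed fingertip fits its opening. Sprung: gives from 1.5 N, 5 N fully in, comes back when let go.
- flap (a joint): Opening of the flap, rad: 0 shut and latched, flush with the lid; 1.57 upright; 1.95 back stop. 114 mm long, 119 wide, 6 thick. Its hinge is level with the lid, across the line from plate to centre. Unlatched, it lifts itself to about 0.9 within 2 s; then it is stiff (0.05 N m) and stays where left. An upright finger pushed level toward the hinge takes it over.
- coffee_mug: white coffee mug, 92 mm wide, 95 mm tall; stands about 0.18 m to the left of the caddy; origin under its middle; not to be disturbed
- salt_shaker: glass salt shaker, 44 mm wide, 90 mm tall; stands about 0.16 m to the left of the caddy; origin under its middle; not to be disturbed
- jam_jar: jam jar, 72 mm wide, 102 mm tall; behind and to the right of the caddy; origin under its middle; not to be disturbed
- teaspoon: teaspoon lying flat, 130 mm long, on the bar just behind the caddy; origin under its middle; not to be disturbed
- pepper_mill: dark wooden pepper mill, 58 mm wide, 160 mm tall, behind the caddy; origin under its middle; not to be disturbed

How it is judged:
By the outcome, as a careful person would: the job done as asked, in the order asked, and still so for the second after the job is handed in, with the robot touching nothing.
It also fails if it takes over 67 s, if anything falls off the work surface, if the arm or the gripper's body presses on something with over 40 N, if the wrist force passes 120 N, or if a joint passes its speed limit or range.

## Working session

There is one attempt and no reset: what is moved stays moved. The work goes in short steps, Python scripts to look and compute and a shell command to move; the robot and the scene stay as the last step left them, time stands still between calls to the robot, and variables do not carry over. Pictures are saved under pics/ and viewed, at most 10 in all, crops included, and the job is handed in when it is done.

```bash
mkdir -p pics
python3 - <<'E'
from rig import manip
import cv2, numpy as np
s=manip.get_state(); print({k:np.round(v,3).tolist() for k,v in s.items()})
for n in ("scene","top"):
    d=manip.get_image(n); cv2.imwrite(f"pics/{n}0.png",d["img"][:,:,::-1])
    print(n,d["mtx"].tolist(),d["k1"],np.round(d["world_to_cam"],4).tolist())
E
```

```text
{'clock': 0.0, 'qpos': [-1.38, 0.277, 1.506, -0.0, 1.361, -0.121], 'qd': [-0.001, -0.002, -0.002, 0.0, -0.002, -0.001], 'effort': [-0.001, -41.678, -24.58, -0.0, 0.011, -0.0], 'position': [0.176, -0.547, 0.23], 'ee_rot': [-0.001, 0.988, 0.155, -0.0], 'contact_force': [-0.206, 0.286, 0.647], 'moment': [0.041, 0.04, 0.018], 'gripper_force': 0.0, 'width': 0.086}
scene [[482.46061681217384, 0.0, 312.9628371864293], [0.0, 482.46061681217384, 198.27520216812655], [0.0, 0.0, 1.0]] 0.004347362723700647 [[-0.9927, 0.1202, -0.0131, 0.6431], [0.1008, 0.7624, -0.6392, -0.1849], [-0.0668, -0.6358, -0.7689, 1.2815], [0.0, 0.0, 0.0, 1.0]]
top [[481.5268833119228, 0.0, 315.25163284783827], [0.0, 481.5268833119228, 193.88346593840234], [0.0, 0.0, 1.0]] -0.10254695014995191 [[-0.0028, -1.0, -0.0013, 0.2477], [-0.7839, 0.003, -0.6209, 0.5911], [0.6209, -0.0007, -0.7839, 0.9171], [0.0, 0.0, 0.0, 1.0]]
```

View pics/top0.png

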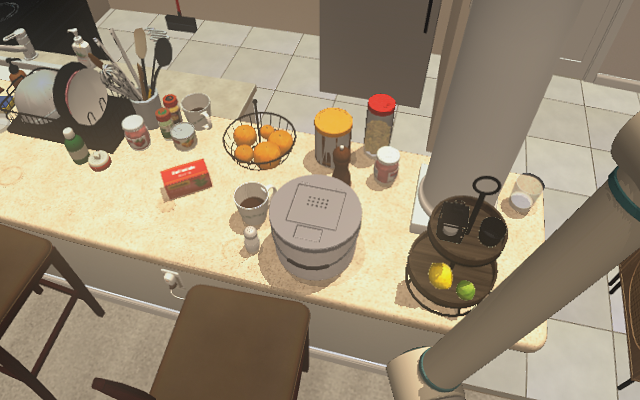

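View pics/scene0.png

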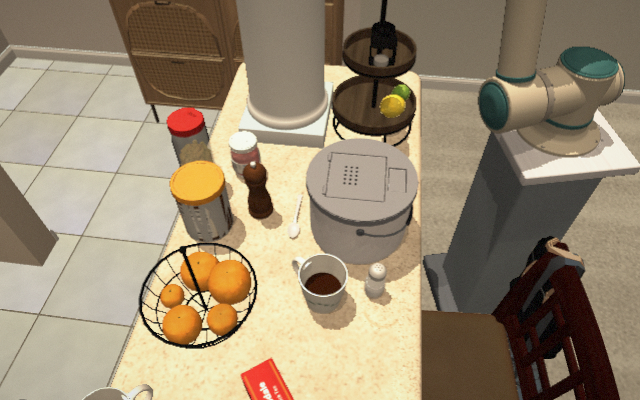

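The top view shows the lid around (316,213), with a flap outline and a small rectangle near (309,233). The scene view shows the same rectangle near (397,180). I'll enlarge both.

Run:
```python
import cv2, numpy as np
a=cv2.imread("pics/top0.png")[168:288,260:370]; b=cv2.imread("pics/scene0.png")[135:235,298:425]
a=cv2.resize(a,None,fx=3.6,fy=3.6,interpolation=3); b=cv2.resize(b,None,fx=3,fy=3,interpolation=3)
c=np.zeros((440,790,3),np.uint8); c[:a.shape[0],:a.shape[1]]=a; c[:b.shape[0],400:400+b.shape[1]]=b
c=cv2.convertScaleAbs(c,alpha=1.5,beta=-60)
cv2.imwrite("pics/crop1.png",c)
```

```text
(no output)
```

View pics/crop1.png

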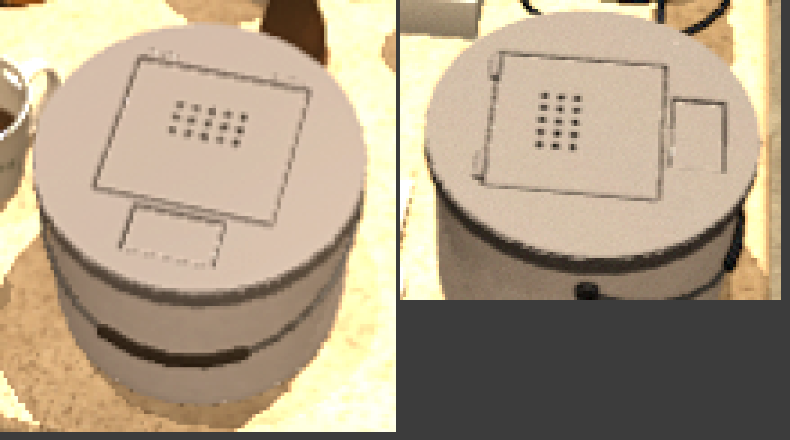

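The crop shows the plate in the top view with corners (133,205), (227,222), (215,267) and (121,250), and the flap with corners (138,57), (312,90), (274,223) and (94,188). In the scene half, the plate has corners (672,99), (727,103), (724,172) and (670,167). Next I'll project these onto z=0.165.

```bash
cat > h.py <<'E'
from rig import manip
import cv2, numpy as np
from scipy.spatial.transform import Rotation as R
def toplane(d,px,z):
    w=np.array(d["world_to_cam"]); k=np.array([d["k1"],0,0,0,0.])
    u=cv2.undistortPoints(np.array(px,float).reshape(-1,1,2),d["mtx"],k).reshape(-1,2)
    r=np.c_[u,np.ones(len(u))]@w[:3,:3]; c=-w[:3,:3].T@w[:3,3]
    return c+r*((z-c[2])/r[:,2])[:,None]
E
python3 - <<'E'
from h import *
T=lambda p:np.array(p)/3.6+[260,168]
S=lambda p:(np.array(p)-[400,0])/3+[298,135]
for n,f,pl,fl in (("top",T,[(133,205),(227,222),(215,267),(121,250)],[(138,57),(312,90),(274,223),(94,188)]),
 ("scene",S,[(672,99),(727,103),(724,172),(670,167)],[(499,51),(667,66),(661,199),(483,184)])):
    d=manip.get_image(n)
    P=toplane(d,f(pl),.165)[:,:2];F=toplane(d,f(fl),.165)[:,:2]
    print(n,"plate",P.round(3).tolist(),P.mean(0).round(4),"flap",F.round(3).tolist(),F.mean(0).round(4))
    v=P.mean(0)-F.mean(0);print(np.linalg.norm(v),np.degrees(np.arctan2(v[1],v[0])),"sides",[np.linalg.norm(np.roll(Q,-1,0)-Q,axis=1).round(3).tolist() for Q in (P,F)])
    print("centre",F.mean(0)+v/np.linalg.norm(v)*.010)
E
```

```text
top plate [[0.532, 0.288], [0.519, 0.228], [0.485, 0.236], [0.498, 0.295]] [0.5085 0.262 ] flap [[0.656, 0.288], [0.627, 0.169], [0.518, 0.198], [0.546, 0.314]] [0.5868 0.2421]
0.08072141406268984 165.77809904647717 sides [[0.062, 0.035, 0.061, 0.035], [0.122, 0.113, 0.12, 0.114]]
centre [0.57706133 0.24459005]
scene plate [[0.52, 0.232], [0.485, 0.241], [0.501, 0.3], [0.535, 0.291]] [0.5101 0.2657] flap [[0.629, 0.171], [0.517, 0.201], [0.546, 0.316], [0.656, 0.289]] [0.5869 0.2445]
0.07965011612499298 164.56331193465186 sides [[0.037, 0.061, 0.035, 0.061], [0.116, 0.119, 0.113, 0.121]]
centre [0.57728587 0.2472062 ]
```

Both cameras agree and the sizes match. The lid centre is (0.577,0.246), the plate is at (0.509,0.264), and the direction is 165°. Before transit I'll check where the fruit stand is and set up a helper that works out shares in tool axes.

```bash
cat >> h.py <<'E'
def rel(target,yaw=None):
    s=manip.get_state(); q=np.array(s["ee_rot"]); r=R.from_quat(q[[1,2,3,0]])
    m=r.as_matrix(); print("t",round(s["clock"],2),"pos",np.round(s["position"],4),"yaw",np.degrees(np.arctan2(m[1,0],m[0,0])).round(1),"F",np.round(s["contact_force"],1),"w",round(s["width"],3),"q",np.round(s["qpos"],2))
    print("shares d",np.round(m.T@(np.array(target)-s["position"])/.25,3))
    if yaw is not None:
        y=np.radians(yaw); g=np.array([[np.cos(y),np.sin(y),0],[np.sin(y),-np.cos(y),0],[0,0,-1]]).T
        g=np.c_[[np.cos(y),np.sin(y),0],[np.sin(y),-np.cos(y),0],[0,0,-1]]
        print("shares a",np.round(R.from_matrix(m.T@g).as_rotvec()/(np.pi/2),3))
E
python3 - <<'E'
from h import *
t=manip.get_image("top"); s=manip.get_image("scene")
def tri(a,b):
    A=[]
    P=[]
    for d,p in((t,a),(s,b)):
        P.append(np.array(d["world_to_cam"])[:3]); A.append(cv2.undistortPoints(np.array([[p]],float),d["mtx"],np.array([d["k1"],0,0,0,0.])).reshape(2,1))
    X=cv2.triangulatePoints(P[0],P[1],A[0],A[1]).ravel(); return (X[:3]/X[3]).round(3)
print("upper tier centre",tri((468,225),(379,50)),"lemon",tri((441,276),(392,107)))
print("handle top if z .35/.45",toplane(t,[(487,180)],.35).round(3),toplane(t,[(487,180)],.45).round(3))
rel([.25,-.25,.45],-15+90)
E
```

```text
upper tier centre [ 0.481 -0.084  0.231] lemon [ 0.44  -0.05   0.083]
handle top if z .35/.45 [[ 0.512 -0.102  0.35 ]] [[ 0.428 -0.054  0.45 ]]
t 0.3 pos [ 0.1763 -0.5471  0.231 ] yaw 17.9 F [-1.2  1.4  1. ] w 0.085 q [-1.38  0.28  1.51 -0.    1.36 -0.12]
shares d [ 0.645 -1.041 -0.875]
shares a [-0.    -0.    -0.635]
```

```bash
python3 -m jog '[{"dz":-0.5,"grip":-1},{"dz":-0.87,"grip":-1},{"dz":-0.87,"grip":-1},{"dx":0.64,"dy":-1,"dz":-0.87,"az":-0.63,"grip":-1},{"dx":0.64,"dy":-1,"dz":-0.87,"az":-0.63,"grip":-1}]'
python3 -m jog '[{"dx":0.35,"dy":-0.55,"az":-0.5,"grip":-1},{"dx":0.35,"dy":-0.55,"az":-0.5,"grip":-1},{"dx":0.35,"dy":-0.55,"az":-0.5,"grip":-1},{"dx":0.35,"dy":-0.55,"az":-0.5,"grip":-1},{"dx":0.35,"dy":-0.55,"az":-0.5,"grip":-1}]'
python3 -c "
from h import *
rel([.28,.15,.45],165)"
```

```text
t 0.3 pos [ 0.1763 -0.5471  0.231 ] yaw 17.9 F [-1.2  1.4  1. ] w 0.085 q [-1.38  0.28  1.51 -0.    1.36 -0.12]
shares d [ 1.25  -2.527 -0.874]
shares a [-0.000e+00 -1.000e-03 -1.635e+00]schema error: expected keys dx, dy, dz, ax, ay, az, grip
schema error: expected keys dx, dy, dz, ax, ay, az, grip
```

```bash
python3 -m jog '[{"dx":0,"dy":0,"dz":-0.5,"ax":0,"ay":0,"az":0,"grip":-1},{"dx":0,"dy":0,"dz":-0.87,"ax":0,"ay":0,"az":0,"grip":-1},{"dx":0,"dy":0,"dz":-0.87,"ax":0,"ay":0,"az":0,"grip":-1},{"dx":0.64,"dy":-1,"dz":-0.87,"ax":0,"ay":0,"az":-0.63,"grip":-1},{"dx":0.64,"dy":-1,"dz":-0.87,"ax":0,"ay":0,"az":-0.63,"grip":-1}]'
python3 -c "
from h import *
rel([.28,-.2,.45],75)"
```

```text
clock: 0.72
position: [0.1967, -0.4718, 0.383]
ee_rot: [0.002, 0.96, 0.279, 0.0]
contact_force: [1.8, 1.1, -0.2]
width: 0.0258
gripper_force: 0.0
t 0.72 pos [ 0.1967 -0.4718  0.383 ] yaw 32.4 F [ 1.8  1.1 -0.2] w 0.026 q [-1.31  0.13  1.33  0.    1.68 -0.31]
shares d [ 0.864 -0.739 -0.272]
shares a [ 0.002  0.002 -0.473]
```

```bash
python3 -m jog '[{"dx":0.86,"dy":-0.74,"dz":-0.27,"ax":0,"ay":0,"az":-0.47,"grip":-1},{"dx":0.86,"dy":-0.74,"dz":-0.27,"ax":0,"ay":0,"az":-0.47,"grip":-1},{"dx":0.86,"dy":-0.74,"dz":-0.27,"ax":0,"ay":0,"az":-0.47,"grip":-1},{"dx":0.86,"dy":-0.74,"dz":-0.27,"ax":0,"ay":0,"az":-0.47,"grip":-1},{"dx":0.86,"dy":-0.74,"dz":-0.27,"ax":0,"ay":0,"az":-0.47,"grip":-1}]'
python3 -c "
from h import *
rel([.28,.0,.45],110)"
```

```text
clock: 1.13
position: [0.2562, -0.2746, 0.4298]
ee_rot: [0.0, 0.828, 0.561, 0.0]
contact_force: [1.6, 0.6, -0.4]
width: 0.0001
gripper_force: 0.0
t 1.13 pos [ 0.2562 -0.2746  0.4298] yaw 68.3 F [ 1.6  0.6 -0.4] w 0.0 q [-1.01 -0.09  1.45  0.    1.78 -0.63]
shares d [ 1.056 -0.318 -0.081]
shares a [ 0.     0.    -0.463]
```

```bash
python3 -m jog '[{"dx":1,"dy":-0.32,"dz":-0.08,"ax":0,"ay":0,"az":-0.46,"grip":-1},{"dx":1,"dy":-0.32,"dz":-0.08,"ax":0,"ay":0,"az":-0.46,"grip":-1},{"dx":1,"dy":-0.32,"dz":-0.08,"ax":0,"ay":0,"az":-0.46,"grip":-1},{"dx":1,"dy":-0.32,"dz":-0.08,"ax":0,"ay":0,"az":-0.46,"grip":-1},{"dx":1,"dy":-0.32,"dz":-0.08,"ax":0,"ay":0,"az":-0.46,"grip":-1}]'
python3 -c "
from h import *
rel([.35,.18,.40],165)"
```

```text
clock: 1.55
position: [0.2709, -0.0676, 0.4455]
ee_rot: [0.001, 0.615, 0.788, 0.0]
contact_force: [1.0, 0.4, -0.3]
width: 0.0004
gripper_force: 0.0
t 1.55 pos [ 0.2709 -0.0676  0.4455] yaw 104.1 F [ 1.   0.4 -0.3] w 0.0 q [-0.5  -0.24  1.52  0.    1.86 -0.74]
shares d [0.884 0.548 0.182]
shares a [ 0.     0.001 -0.677]
```

```bash
python3 -m jog '[{"dx":0.88,"dy":0.3,"dz":0,"ax":0,"ay":0,"az":-0.67,"grip":-1},{"dx":0.88,"dy":0.3,"dz":0,"ax":0,"ay":0,"az":-0.67,"grip":-1},{"dx":0.88,"dy":0.55,"dz":0,"ax":0,"ay":0,"az":-0.67,"grip":-1},{"dx":0.88,"dy":0.55,"dz":0,"ax":0,"ay":0,"az":-0.67,"grip":-1},{"dx":0.88,"dy":0.55,"dz":0.18,"ax":0,"ay":0,"az":-0.67,"grip":-1}]'
python3 -c "
from h import *
rel([.48,.272,.26],165)"
```

```text
clock: 1.97
position: [0.3297, 0.1263, 0.4303]
ee_rot: [0.004, 0.342, 0.94, 0.002]
contact_force: [1.5, -1.4, 1.1]
width: -0.0002
gripper_force: 0.0
t 1.97 pos [0.3297 0.1263 0.4303] yaw 140.0 F [ 1.5 -1.4  1.1] w -0.0 q [ 0.17 -0.13  1.48 -0.    1.78 -0.7 ]
shares d [-0.082  0.829  0.687]
shares a [ 0.003  0.004 -0.278]
```

```bash
python3 -m jog '[{"dx":-0.08,"dy":0.83,"dz":0.69,"ax":0,"ay":0,"az":-0.278,"grip":-1},{"dx":-0.08,"dy":0.83,"dz":0.69,"ax":0,"ay":0,"az":-0.278,"grip":-1},{"dx":-0.08,"dy":0.83,"dz":0.69,"ax":0,"ay":0,"az":-0.278,"grip":-1},{"dx":-0.08,"dy":0.83,"dz":0.69,"ax":0,"ay":0,"az":-0.278,"grip":-1},{"dx":-0.08,"dy":0.83,"dz":0.69,"ax":0,"ay":0,"az":-0.278,"grip":-1}]'
python3 -c "
from h import *
rel([.5065,.2645,.21],165)"
```

```text
clock: 2.38
position: [0.4446, 0.2363, 0.2934]
ee_rot: [0.0, 0.133, 0.991, -0.0]
contact_force: [-0.1, 0.1, 0.6]
width: 0.0003
gripper_force: 0.0
t 2.38 pos [0.4446 0.2363 0.2934] yaw 164.7 F [-0.1  0.1  0.6] w 0.0 q [ 0.35  0.14  1.54 -0.    1.47 -0.95]
shares d [-0.209  0.174  0.334]
shares a [ 0.     0.    -0.003]
```

```bash
python3 -m jog '[{"dx":-0.2,"dy":0.17,"dz":0.32,"ax":0,"ay":0,"az":0,"grip":-1},{"dx":-0.2,"dy":0.17,"dz":0.32,"ax":0,"ay":0,"az":0,"grip":-1},{"dx":-0.2,"dy":0.17,"dz":0.32,"ax":0,"ay":0,"az":0,"grip":-1},{"dx":-0.2,"dy":0.17,"dz":0.32,"ax":0,"ay":0,"az":0,"grip":-1},{"dx":-0.2,"dy":0.17,"dz":0.32,"ax":0,"ay":0,"az":0,"grip":-1}]'
python3 - <<'E'
from h import *
rel([.5065,.2645,.175],165)
for i,n in enumerate(("top","scene")):
    im=manip.get_image(n)["img"][:,:,::-1]
    im=im[150:290,240:380] if i==0 else im[100:240,290:430]
    im=cv2.resize(im,(395,395),interpolation=3)
    c=im if i==0 else np.hstack([c,im])
cv2.imwrite("pics/near.png",c)
E
```

```text
clock: 2.8
position: [0.5031, 0.2623, 0.2135]
ee_rot: [-0.002, 0.134, 0.991, -0.001]
contact_force: [1.1, -0.6, -0.1]
width: 0.0001
gripper_force: 0.0
t 2.8 pos [0.5031 0.2623 0.2135] yaw 164.5 F [ 1.1 -0.6 -0.1] w 0.0 q [ 0.36  0.28  1.55 -0.    1.32 -0.94]
shares d [-0.011  0.012  0.154]
shares a [-0.001 -0.002 -0.005]
```

View pics/near.png

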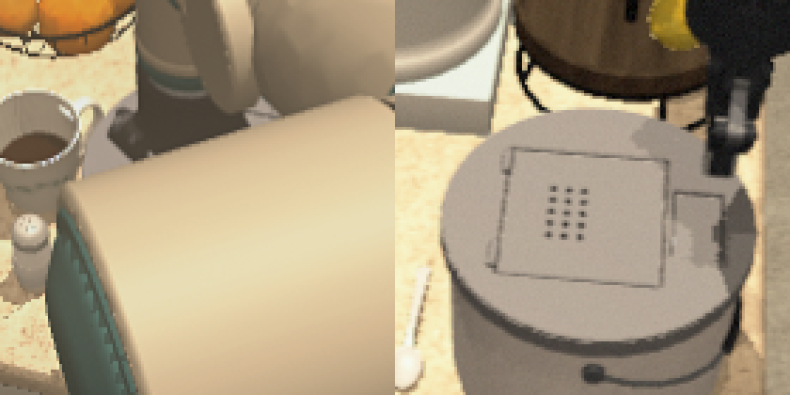

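The top camera is blocked by the arm. In the scene view the fingertip is at (722,172) in the crop, above the plate at (698,225), as expected for its height. Now I'll descend and feel for the plate.

```bash
python3 -m jog '[{"dx":-0.01,"dy":0.01,"dz":0.08,"ax":0,"ay":0,"az":0,"grip":-1},{"dx":-0.01,"dy":0.01,"dz":0.13,"ax":0,"ay":0,"az":0,"grip":-1},{"dx":-0.01,"dy":0.01,"dz":0.16,"ax":0,"ay":0,"az":0,"grip":-1},{"dx":-0.01,"dy":0.01,"dz":0.165,"ax":0,"ay":0,"az":0,"grip":-1},{"dx":-0.01,"dy":0.01,"dz":0.165,"ax":0,"ay":0,"az":0,"grip":-1}]'
python3 -c "
from h import *
rel([.507,.2645,.1635],165)"
```

```text
clock: 3.32
position: [0.5065, 0.2641, 0.1746]
ee_rot: [0.001, 0.135, 0.991, 0.0]
contact_force: [0.1, -0.7, -0.5]
width: -0.0006
gripper_force: 0.0
t 3.32 pos [0.5065 0.2641 0.1746] yaw 164.5 F [ 0.1 -0.7 -0.5] w -0.001 q [ 0.36  0.31  1.61 -0.    1.23 -0.94]
shares d [-0.001  0.002  0.044]
shares a [ 0.     0.001 -0.005]
```

```bash
python3 -m jog '[{"dx":0,"dy":0,"dz":0.012,"ax":0,"ay":0,"az":0,"grip":-1},{"dx":0,"dy":0,"dz":0.024,"ax":0,"ay":0,"az":0,"grip":-1},{"dx":0,"dy":0,"dz":0.036,"ax":0,"ay":0,"az":0,"grip":-1},{"dx":0,"dy":0,"dz":0.044,"ax":0,"ay":0,"az":0,"grip":-1},{"dx":0,"dy":0,"dz":0.044,"ax":0,"ay":0,"az":0,"grip":-1}]'
python3 -m jog '[{"dx":0,"dy":0,"dz":0.004,"ax":0,"ay":0,"az":0,"grip":-1},{"dx":0,"dy":0,"dz":0.008,"ax":0,"ay":0,"az":0,"grip":-1},{"dx":0,"dy":0,"dz":0.008,"ax":0,"ay":0,"az":0,"grip":-1}]'
```

```text
clock: 3.73
position: [0.5068, 0.2643, 0.1625]
ee_rot: [0.0, 0.135, 0.991, 0.0]
contact_force: [-0.3, -0.1, 0.9]
width: 0.0001
gripper_force: 0.5
clock: 3.98
position: [0.5068, 0.2643, 0.1607]
ee_rot: [0.0, 0.135, 0.991, 0.0]
contact_force: [-0.8, -1.1, 3.8]
width: -0.0001
gripper_force: 1.7
```

The tip is past lid level with a gentle spring force, so it is on the plate. Pressing fully in.

```bash
python3 -m jog '[{"dx":0,"dy":0,"dz":0.006,"ax":0,"ay":0,"az":0,"grip":-1},{"dx":0,"dy":0,"dz":0.012,"ax":0,"ay":0,"az":0,"grip":-1},{"dx":0,"dy":0,"dz":0.016,"ax":0,"ay":0,"az":0,"grip":-1},{"dx":0,"dy":0,"dz":0.016,"ax":0,"ay":0,"az":0,"grip":-1}]'
```

```text
clock: 4.32
position: [0.5068, 0.2643, 0.1573]
ee_rot: [0.0, 0.135, 0.991, 0.0]
contact_force: [-2.1, 0.5, 6.7]
width: 0.0003
gripper_force: 3.7
```

```bash
python3 -m jog '[{"dx":0,"dy":0,"dz":0.004,"ax":0,"ay":0,"az":0,"grip":-1},{"dx":0,"dy":0,"dz":0.004,"ax":0,"ay":0,"az":0,"grip":-1}]'
python3 - <<'E'
from h import *
im=manip.get_image("scene")["img"][100:240,290:430,::-1]
cv2.imwrite("pics/press.png",cv2.resize(im,(395,395),interpolation=3))
E
```

```text
clock: 4.48
position: [0.5068, 0.2644, 0.157]
ee_rot: [0.001, 0.135, 0.991, 0.0]
contact_force: [-2.2, -1.7, 11.5]
width: -0.0
gripper_force: 5.6
```

View pics/press.png

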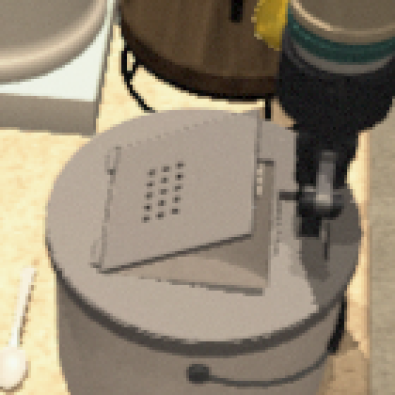

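The plate is bottomed (force rose to 11.5 N) and the flap is rising, with its edge at (260,170) in the crop and clear of the finger. I'll lift off, back away and wait for it to finish.

```bash
python3 -m jog '[{"dx":0,"dy":0,"dz":-0.06,"ax":0,"ay":0,"az":0,"grip":-1},{"dx":0.15,"dy":0,"dz":-0.15,"ax":0,"ay":0,"az":0,"grip":-1},{"dx":0.15,"dy":0,"dz":-0.28,"ax":0,"ay":0,"az":0,"grip":-1},{"dx":0.15,"dy":0,"dz":-0.28,"ax":0,"ay":0,"az":0,"grip":-1},{"dx":0.15,"dy":0,"dz":-0.28,"ax":0,"ay":0,"az":0,"grip":-1}]'
for i in 1 2 3 4; do python3 -m jog '[{"dx":0,"dy":0,"dz":0,"ax":0,"ay":0,"az":0,"grip":-1},{"dx":0,"dy":0,"dz":0,"ax":0,"ay":0,"az":0,"grip":-1},{"dx":0,"dy":0,"dz":0,"ax":0,"ay":0,"az":0,"grip":-1},{"dx":0,"dy":0,"dz":0,"ax":0,"ay":0,"az":0,"grip":-1},{"dx":0,"dy":0,"dz":0,"ax":0,"ay":0,"az":0,"grip":-1}]' >/dev/null; done
python3 - <<'E'
from h import *
im=manip.get_image("scene")["img"][60:240,270:450,::-1]
cv2.imwrite("pics/up.png",cv2.resize(im,(500,500),interpolation=3))
rel([.654,.225,.225],165)
E
```

```text
clock: 4.95
position: [0.4712, 0.2749, 0.2269]
ee_rot: [0.002, 0.134, 0.991, 0.001]
contact_force: [0.1, -1.0, -0.2]
width: 0.0002
gripper_force: 0.0
t 6.67 pos [0.4705 0.2742 0.2254] yaw 164.5 F [-0.3 -0.2 -0.1] w -0.0 q [ 0.4   0.23  1.58 -0.    1.33 -0.9 ]
shares d [-0.76   0.006  0.002]
shares a [-0.     0.    -0.005]
```

View pics/up.png

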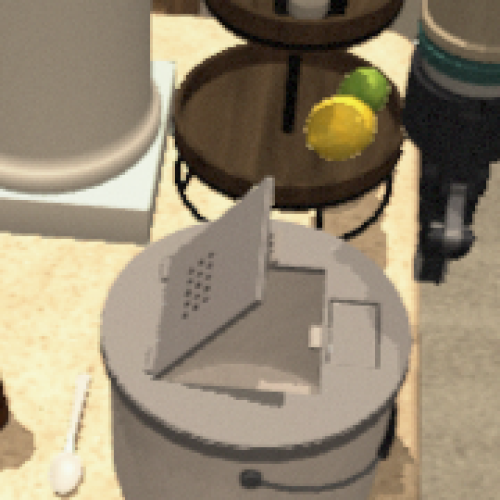

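The flap stands at about 0.9 rad. Its edge is at (268,185), and the plate at (355,335) has sprung back. Now I'll push level toward the hinge.

```bash
python3 -m jog '[{"dx":-0.1,"dy":0,"dz":0,"ax":0,"ay":0,"az":0,"grip":-1},{"dx":-0.2,"dy":0,"dz":0,"ax":0,"ay":0,"az":0,"grip":-1},{"dx":-0.28,"dy":0,"dz":0,"ax":0,"ay":0,"az":0,"grip":-1},{"dx":-0.32,"dy":0,"dz":0,"ax":0,"ay":0,"az":0,"grip":-1},{"dx":-0.36,"dy":0,"dz":0,"ax":0,"ay":0,"az":0,"grip":-1}]'
python3 -m jog '[{"dx":-0.03,"dy":0,"dz":0,"ax":0,"ay":0,"az":0,"grip":-1},{"dx":-0.06,"dy":0,"dz":0,"ax":0,"ay":0,"az":0,"grip":-1},{"dx":-0.09,"dy":0,"dz":0,"ax":0,"ay":0,"az":0,"grip":-1},{"dx":-0.12,"dy":0,"dz":0,"ax":0,"ay":0,"az":0,"grip":-1},{"dx":-0.15,"dy":0,"dz":0,"ax":0,"ay":0,"az":0,"grip":-1}]'
```

```text
clock: 7.08
position: [0.5577, 0.2499, 0.2252]
ee_rot: [-0.001, 0.135, 0.991, -0.0]
contact_force: [-1.5, 0.3, 1.7]
width: -0.0003
gripper_force: 1.3
clock: 7.5
position: [0.5923, 0.241, 0.2284]
ee_rot: [-0.001, 0.134, 0.991, 0.001]
contact_force: [-9.9, -0.5, 23.7]
width: -0.0001
gripper_force: 0.9
```

```bash
python3 -m jog '[{"dx":-0.03,"dy":0,"dz":0,"ax":0,"ay":0,"az":0,"grip":-1},{"dx":-0.06,"dy":0,"dz":0,"ax":0,"ay":0,"az":0,"grip":-1},{"dx":-0.09,"dy":0,"dz":0,"ax":0,"ay":0,"az":0,"grip":-1},{"dx":-0.12,"dy":0,"dz":0,"ax":0,"ay":0,"az":0,"grip":-1},{"dx":-0.15,"dy":0,"dz":0,"ax":0,"ay":0,"az":0,"grip":-1}]'
python3 - <<'E'
from h import *
im=manip.get_image("scene")["img"][60:240,270:450,::-1]
cv2.imwrite("pics/push.png",cv2.resize(im,(500,500),interpolation=3))
rel([.654,.225,.225],165)
E
```

```text
clock: 7.92
position: [0.6327, 0.2312, 0.2322]
ee_rot: [0.006, 0.134, 0.991, 0.002]
contact_force: [-0.7, 0.3, 1.1]
width: 0.0003
gripper_force: 0.2
t 7.97 pos [0.6333 0.2303 0.2297] yaw 164.5 F [ 2.2 -0.8 -0.2] w 0.0 q [ 0.25  0.42  1.29 -0.    1.42 -1.05]
shares d [-0.085  0.002  0.02 ]
shares a [ 0.003  0.006 -0.005]
```

View pics/push.png

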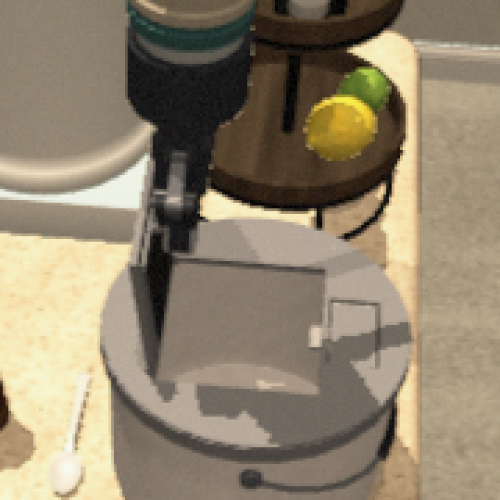

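The flap is upright at (145,270) against the finger, after the edge briefly caught at 24 N. The caddy has not moved. I'll push on past upright.

```bash
python3 -m jog '[{"dx":-0.03,"dy":0,"dz":0.01,"ax":0,"ay":0,"az":0,"grip":-1},{"dx":-0.06,"dy":0,"dz":0.01,"ax":0,"ay":0,"az":0,"grip":-1},{"dx":-0.08,"dy":0,"dz":0.01,"ax":0,"ay":0,"az":0,"grip":-1},{"dx":-0.09,"dy":0,"dz":0.01,"ax":0,"ay":0,"az":0,"grip":-1},{"dx":-0.09,"dy":0,"dz":0.01,"ax":0,"ay":0,"az":0,"grip":-1}]'
python3 -m jog '[{"dx":-0.01,"dy":0,"dz":0,"ax":0,"ay":0,"az":0,"grip":-1},{"dx":-0.02,"dy":0,"dz":0,"ax":0,"ay":0,"az":0,"grip":-1},{"dx":-0.02,"dy":0,"dz":0,"ax":0,"ay":0,"az":0,"grip":-1}]'
```

```text
clock: 8.38
position: [0.6516, 0.2239, 0.2217]
ee_rot: [-0.001, 0.135, 0.991, -0.0]
contact_force: [1.0, -0.5, -1.1]
width: -0.0003
gripper_force: 0.0
clock: 8.63
position: [0.654, 0.2234, 0.2223]
ee_rot: [-0.003, 0.134, 0.991, -0.0]
contact_force: [-4.0, 1.3, 0.5]
width: 0.0001
gripper_force: 2.1
```

There is 4 N at the position expected for the back stop. I'll back off and check.

```bash
python3 -m jog '[{"dx":0.1,"dy":0,"dz":0,"ax":0,"ay":0,"az":0,"grip":-1},{"dx":0.25,"dy":0,"dz":-0.1,"ax":0,"ay":0,"az":0,"grip":-1},{"dx":0.4,"dy":0,"dz":-0.25,"ax":0,"ay":0,"az":0,"grip":-1},{"dx":0.55,"dy":0,"dz":-0.4,"ax":0,"ay":0,"az":0,"grip":-1},{"dx":0.7,"dy":0,"dz":-0.5,"ax":0,"ay":0,"az":0,"grip":-1}]'
for i in 1 2 3; do python3 -m jog '[{"dx":0,"dy":0,"dz":0,"ax":0,"ay":0,"az":0,"grip":-1},{"dx":0,"dy":0,"dz":0,"ax":0,"ay":0,"az":0,"grip":-1},{"dx":0,"dy":0,"dz":0,"ax":0,"ay":0,"az":0,"grip":-1},{"dx":0,"dy":0,"dz":0,"ax":0,"ay":0,"az":0,"grip":-1},{"dx":0,"dy":0,"dz":0,"ax":0,"ay":0,"az":0,"grip":-1}]' >/dev/null; done
python3 - <<'E'
from h import *
im=manip.get_image("scene")["img"][60:330,200:450,::-1]
cv2.imwrite("pics/done.png",cv2.resize(im,(556,600),interpolation=3))
rel([.654,.225,.225],165)
E
```

```text
clock: 9.05
position: [0.5093, 0.2636, 0.3318]
ee_rot: [0.001, 0.135, 0.991, 0.0]
contact_force: [0.6, 0.6, 0.1]
width: -0.0
gripper_force: 0.0
t 10.35 pos [0.5096 0.2635 0.3301] yaw 164.5 F [-0.5 -0.1  0.4] w -0.0 q [ 0.36  0.24  1.32 -0.    1.59 -0.94]
shares d [-0.598  0.006  0.421]
shares a [-0.     0.    -0.005]
```

View pics/done.png

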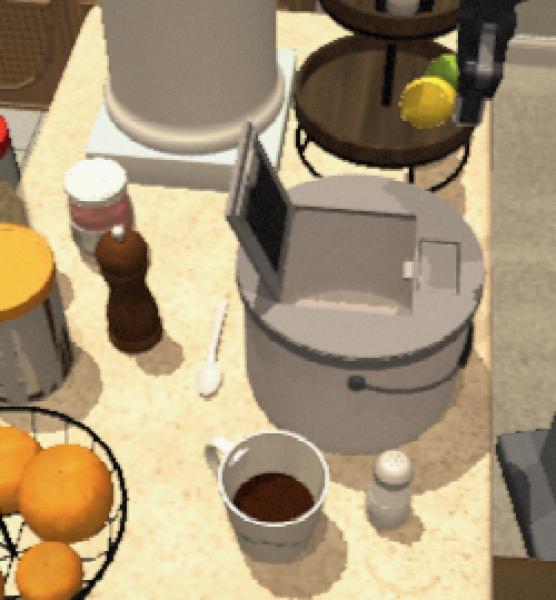

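The flap stands tilted back past upright, with its top edge from (248,125) to (232,215), and it has stayed there 1.3 s untouched. The caddy and the other things are where they were. Handing in.

```bash
python3 -c "
from rig import manip
print(manip.sign_off())"
```

```text
the job is handed in; nothing more can be done
None
```

The caddy is open: the release plate was pressed fully in, the flap is pushed back past upright and stays there by itself, nothing else on the bar was moved, and the job was handed in at about 10 s.

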